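# Bring the pin stamp over the well plate and hold it there

## Task

Slide the pin stamp by its red handle straight out of the open front of its blue dock, lift it over the green tube rack, and bring it above the white well plate on the other side, turned to match the plate so that every pin points down at the middle of its own well. Finish while still holding it there in the gripper, level and motionless, with the pin tips about one centimetre above the plate's top; do not lower it or let go. Nothing may touch the tube rack, the stamp may not touch the plate, and the other things on the bench stay where they are.

Things in the scene. Friction and masses are not known exactly. Their poses are not given: they have to be found in the camera images.
- stamp: pin stamp, loose, 200 to 420 g: aluminium head 124 (x) x 86 (y) x 8 mm, 24 steel pins below (6 along x, 4 along y, 19.5 mm apart, 3 mm thick, 22 long), upright red handle on top. Origin: centre of the plane of the pin tips, z up; head 22 to 30 mm, handle 30 to 95 mm above it. It starts in the dock, axes along the dock's, origin 10 mm above the bench, 4 mm clear of the dock's floor.
- stamp_handle (a point): the middle of the stamp's red handle, 62.5 mm above the pin tips; the handle is 44 (x) x 24 (y) x 65 mm tall, vertical flat sides; grip it across the 24 mm, above the dock's lips
- dock: blue dock, fixed, 140 (x) x 100 (y) x 50 mm tall, left or right of the rack; origin mid-underside on the bench, z up. Rails carry the head 32 mm up; side walls leave 2.5 mm play each side. Two lips, 44 to 50 mm up, 50 mm apart in y (handle between), cover the head's edges from dock x = -20 mm to the rear wall (+64): no lifting until the stamp has slid 82 mm along the dock's -x.
- dock_front (a point): middle of the dock's open front end (its -x end, facing the robot), 70 mm from its origin, at rail height 32 mm; the stamp slides out this way
- plate: white plate, 120.5 (x) x 81.5 (y) mm, with 6 x 4 open square wells 19.5 mm apart, each 16 mm wide, clamped in a black nest 150 x 108 mm, all fixed. Origin at the middle of the nest's underside on the bench, x along the long side, z up; a half turn makes no difference. It stands on the other side of the rack from the dock.
- plate_top (a point): the centre of the plate's top rim, 38 mm above the bench
- rack: green tube rack with 12 capped tubes, fixed, between the dock and the plate: 240 (x, pointing away from the robot) x 62 (y) mm, 115 mm tall to the caps; origin at the middle of its underside, z up
- amber_bottle: bystander: amber glass bottle with black cap, diameter 60, 130 mm tall, loose; origin at the middle of its underside
- white_jar: bystander: white jar with blue cap, diameter 68, 90 mm tall, loose; origin at the middle of its underside
- petri_stack: bystander: stack of three culture dishes, diameter 93, 48 mm tall, loose; origin at the middle of its underside
- tip_box: bystander: grey box with a blue lid, 122 x 82 x 61 mm tall, loose; origin at the middle of its underside
- timer: bystander: flat white timer, 70 x 70 x 23 mm tall, loose; origin at the middle of its underside
- slide_box: bystander: yellow slide box, 104 x 80 x 30 mm tall, loose; origin at the middle of its underside
There are look-alikes about, which are no part of the job. Leave any turquoise or yellow look-alike of the stamp alone.

How it is judged:
On the way, in this order (a step that is already met when the one before it is completed fails the run):
1. the stamp has slid out of the dock's front, under the lips (x of stamp in the frame of dock below -0.06 m and z of stamp in the frame of dock below 0.03 m and angle between stamp's own z axis and vertical below 0.2 rad).
2. the stamp passes over the tube rack, its pin tips above the caps (y of stamp in the frame of rack between -0.05 and 0.05 m and x of stamp in the frame of rack between -0.16 and 0.16 m and height (world z) of stamp above 0.115 m).
At the end, for the whole second after the job is handed in: The stamp is held by the fingers, motionless and level (within 0.08 rad), centred over the plate within 6 mm and turned with it within 0.12 rad, its pin tips 3 to 20 mm above the plate's top, not touching the plate (horizontal distance between stamp and plate_top below 0.006 m and z of stamp in the frame of plate_top between 0.003 and 0.02 m and angle between the x axis of stamp and the x axis of plate, either way round below 0.12 rad and angle between stamp's own z axis and vertical below 0.08 rad and linear speed of stamp below 0.02 m/s and angular speed of stamp below 0.15 rad/s and contact force between stamp and the fingers above 1 N and contact force between stamp and plate below 0.05 N); the arm keeps its last pose, push and grip.
It fails at once if the stamp touches the well plate (contact force between stamp and plate above 0.3 N).
It fails at once if the tube rack is touched (contact force between rack and anything else above 1 N).
It fails at once if a bystander is pushed more than 20 mm or tipped over (distance of any of amber_bottle, white_jar, petri_stack, tip_box, timer, slide_box from where it was at the start of the episode above 0.02 m or angle between any of amber_bottle, white_jar, petri_stack, tip_box, timer, slide_box's own z axis and vertical above 0.5 rad).
It also fails if it takes over 51 s, if anything falls off the work surface, if the arm or the gripper's body presses on something with over 40 N, if the wrist force passes 120 N, or if a joint passes its speed limit or range.

## Robot

A 6-joint arm with a two-finger parallel gripper is mounted at the origin on the work surface. World frame = base frame: x ahead of the robot, y to its left, z up, the work surface at z = 0. Lengths are in m, angles in rad, forces in N, time in s.
With the tool pointing down it reaches from about 0.35 to 0.975 m from the base axis. Payload 4.9 kg.
Tool frame: the origin (TCP) lies at the very end of the fingers, on their centre line; the grasp point (between the pads) lies 19 mm behind it; x points along the fingers, y is the direction in which the jaws open and shut, and the axes are right-handed (so a half turn about x gives the same grasp; the last joint's range is limited). The gripper opens to 85 mm and grips with 20 to 120 N. Pads are 22 mm wide; open, the fingers measure 114 mm over their backs; the gripper's body (76 mm by 85 mm) begins 54 mm behind the grasp point. The pads swing forward as they close: fully open they stand 13 mm farther back than shut.
Start: joints at [1.08, 0.053, 1.613, -0, 1.476, -0.119], TCP at [0.227, 0.582, 0.231] pointing down, gripper open.
Joint ranges: [-3.01, 3.01], [-1.01, 2.22], [0.06, 2.58], [-1.02, 4.17], [0.09, 2.62], [-3.14, 3.14]. Speed limits (rad/s): [2.57, 2.57, 3.14, 3.14, 3.14, 3.14].

## Interface

Orientations are given as a rotation vector (axis times angle).
In Python, from station import ctrl, get_image, calibration, finish_job, search_frame, cut_out, mark_of gives the robot as it stands. The module is installed in compiled form; this text tells all that it offers.
- The arm moves only by the tool arm_command, never from a script. Its argument "plan" is a list that holds one entry, the list of rows, each a list of 7 numbers: the shift along the tool's x, y, z in m, then the turn, a rotation vector about the tool's x, y, z in degrees, then the finger opening in m, from 0 to 0.0854. A call has 1 to 20 rows; each row shifts and turns the pose as measured when the row begins, along the tool's axes as they then stand; what a row does not reach is not made up. A row lasts 1/12 s, in which the tool goes at most 41.7 mm and 7.16 degrees, less where a joint would pass 70% of its speed; a pose out of reach is approached as far as the arm can. A call with a gripper value outside its range is refused whole. The fingers move at their own pace and stop on an object; "squeeze" is the grip in N (left out, the last holds). Time passes only in rows, so rows that do not move let the fingers close. It gives the time, the measured TCP pose, the force and the opening at its end, in the units of the state.
- ctrl.get_obs(): the state, without advancing time (a new reading comes with each control period).
- get_image(name): name is "side" or "top" or "wrist"; returns the picture (480x640x3 uint8, red, green, blue); there is no depth.
- calibration(name): a dict with "fx", "fy", "cx", "cy" (pixels), "cam_to_world" (4x4, takes a point from camera to world coordinates); the wrist camera has in their place "hand_eye" (4x4, takes a point from camera to tool coordinates, whose origin is the TCP and whose axes are the tool frame's). Camera axes: x right, y down, z forward; pixel columns grow to the right and rows downward; lengths in m; the calibration is good to about 2 mm. A picture is of the moment at which its call begins: read the wrist's pose just before it. calibration takes no time and is no camera call.
- finish_job(): hands the job in, once; it reports no verdict.
Trained networks look in the newest picture that a camera, given by its name, has taken for a name from the list of things; names that differ only in an ending like _2 or _b are one class to them, and where a whole thing is asked for, a point or a joint stands for the part that bears it (a point fixed in the world has none). Each returns a list of dicts, best first, with "conf" (0 to 1); they miss things now and then, are a little off and sometimes report something else, mostly with a low value. They report only what shows in the picture. A call takes as long as a camera call. They do not tell look-alikes from the thing itself.
- search_frame(camera, thing): "at" ([x, y, z] in m, in the coordinates of the camera as it stood for that picture, good to about 4 mm: the middle of the surface that is visible of it).
- cut_out(camera, thing): "mask" (480x640 bool, what is visible of it).
- mark_of(camera, thing): "at" ([x, y, z] in m, in the coordinates of the camera as it stood for that picture, good to about 4 mm: a listed point, or the origin of a listed thing).
The state is a dict: "t": time; "q": joint angles; "dq": joint speeds; "effort": joint torques, N m; "tool_pos": TCP position; "tool_rot": TCP orientation; "contact_force": force on the tool from outside, world axes, zero at the start; "wrist_torque": the same for the moment, N m; "opening": finger opening in m.
Only numpy, scipy, OpenCV 4.12 (cv2) and the standard library are available. Lean on these libraries where they do the work, as an engineer would, in place of code of your own. Each camera call takes 0.05 s, during which the arm holds its last target. There are 200 camera calls.

## Working session

There is one attempt and no reset: what is moved stays moved. The work goes in short steps, Python scripts to look and compute and a tool call to move; the robot and the scene stay as the last step left them, time stands still between calls to the robot, and variables do not carry over. Pictures are saved under pics/ and viewed, about 8 in all and at most 12, crops included, and the job is handed in when it is done.

Besides the shell and the picture viewer there is one more tool, called as name(argument=value, ...), one argument or row to a line, values as JSON. arm_command: Moves the arm, as the interface text tells. Its arguments: {"type":"object","properties":{"plan":{"type":"array","items":{"type":"array","items":{"type":"array","items":{"type":"number"}}}},"squeeze":{"type":"number"}},"required":["plan"]}

```bash
mkdir -p pics; cat > h.py <<'E'
import numpy as np, cv2
from station import *
from scipy.spatial.transform import Rotation as R
def tool():
    o=ctrl.get_obs(); T=np.eye(4); T[:3,:3]=R.from_rotvec(o["tool_rot"]).as_matrix(); T[:3,3]=o["tool_pos"]; return T
def pose(cam):
    c=calibration(cam)
    return c, (tool()@c["hand_eye"] if cam=="wrist" else c["cam_to_world"])
def w(T,p): return T[:3,:3]@np.array(p)+T[:3,3]
def save(im,n): cv2.imwrite("pics/"+n,im[:,:,::-1])
def proj(c,T,p):
    q=np.linalg.inv(T)@np.append(p,1); return np.array([c["fx"]*q[0]/q[2]+c["cx"],c["fy"]*q[1]/q[2]+c["cy"]])
E
python3 - <<'E'
from h import *
np.set_printoptions(precision=4,suppress=True)
print(ctrl.get_obs())
ims=[]
for cam in ["top","side"]:
    c,T=pose(cam); print(cam,c["fx"],T)
    im=get_image(cam); save(im,cam+"0.png")
    for th in ["stamp_handle","stamp","dock","dock_front","plate_top","plate","rack"]:
        for d in mark_of(cam,th)[:3]: print(cam,th,round(d["conf"],2),w(T,d["at"]))
E
```

```text
{'t': 0.0, 'q': array([ 1.08  ,  0.0534,  1.6143,  0.    ,  1.476 , -0.119 ]), 'dq': array([ 0.0006, -0.0009, -0.0002,  0.0009,  0.0034,  0.0016]), 'effort': array([  0.0004, -39.3681, -37.0177,  -0.0001,   0.0069,  -0.    ]), 'tool_pos': array([0.2267, 0.5817, 0.2301]), 'tool_rot': array([ 0.2902,  1.5517, -0.2933]), 'contact_force': array([ 0.332 ,  0.6208, -0.29  ]), 'wrist_torque': array([ 0.0248, -0.0264, -0.069 ]), 'opening': 0.0856708704972444}
top 603.1726780342655 [[ 0.0232 -0.9879  0.1532  0.2866]
 [-0.9997 -0.0236 -0.0003  0.0024]
 [ 0.0039 -0.1531 -0.9882  1.7217]
 [ 0.      0.      0.      1.    ]]
top stamp_handle 0.98 [0.2564 0.2837 0.0645]
top stamp_handle 0.92 [0.3398 0.0973 0.0609]
top stamp_handle 0.73 [ 0.3658 -0.0998  0.0646]
top stamp 0.96 [ 0.3654 -0.095  -0.0014]
top stamp 0.8 [0.5946 0.2176 0.0103]
top stamp 0.8 [0.3383 0.0949 0.003 ]
top dock 0.87 [ 0.597   0.2202 -0.0031]
top dock 0.52 [ 0.6298  0.4108 -0.0029]
top dock_front 0.7 [0.5281 0.2082 0.0311]
top plate_top 0.59 [ 0.5579 -0.2548  0.0416]
top plate_top 0.53 [ 0.6301  0.409  -0.0022]
top plate 0.93 [ 0.5697 -0.2572  0.0039]
top rack 0.86 [ 0.5931 -0.005   0.0019]
side 606.0833720060793 [[ 0.7369 -0.3927  0.5503 -0.4816]
 [-0.6759 -0.4088  0.6133 -1.1211]
 [-0.0159 -0.8238 -0.5667  1.0906]
 [ 0.      0.      0.      1.    ]]
side stamp_handle 0.88 [0.3379 0.0988 0.0614]
side stamp_handle 0.79 [ 0.3564 -0.0943  0.0571]
side stamp_handle 0.76 [0.5893 0.221  0.0698]
side stamp 0.84 [ 0.2578  0.2827 -0.0027]
side stamp 0.79 [ 0.3387  0.101  -0.0017]
side stamp 0.66 [ 0.3587 -0.0938  0.0013]
side dock 0.7 [0.5945 0.219  0.0009]
side dock_front 0.65 [0.5259 0.2135 0.0305]
side plate_top 0.8 [ 0.558  -0.2532  0.0367]
side plate_top 0.58 [ 0.5203 -0.5116 -0.002 ]
side plate 0.56 [ 0.5581 -0.2542  0.0005]
side rack 0.74 [ 0.5887 -0.0038 -0.001 ]
```

View pics/top0.png

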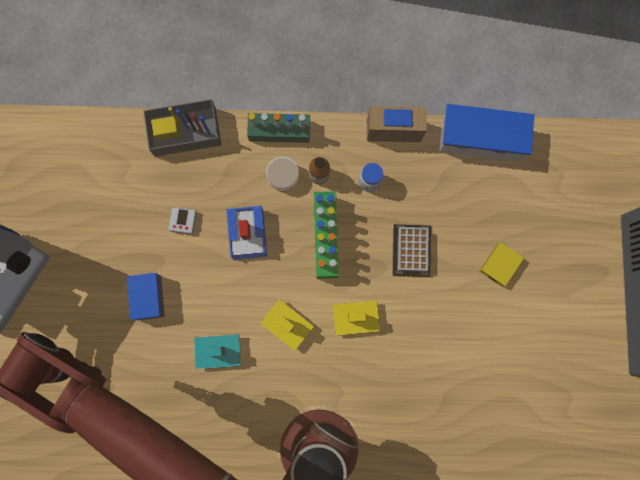

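View pics/side0.png

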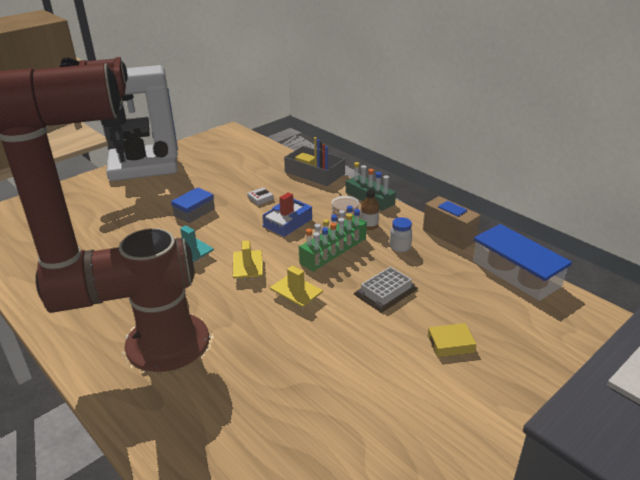

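The top view shows the red-handled stamp in the blue dock at about pixel (246,232) and the rack at (326,235). The plate is at (412,250), and the yellow and teal look-alikes are at (287,325), (356,318) and (218,352). The side view agrees. Next I'll get the yaws and plan a wrist look.

```bash
cat >> h.py <<'E'
def yawdown(yaw):
    # fingers down, tool y horizontal at heading yaw (world)
    x=np.array([0,0,-1.]); y=np.array([np.cos(yaw),np.sin(yaw),0]); return np.c_[x,y,np.cross(x,y)]
def go(p,yaw):
    T=tool(); y0=np.arctan2(T[1,1],T[0,1])
    yaw=y0+(yaw-y0+np.pi/2)%np.pi-np.pi/2
    t=R.from_matrix(T[:3,:3].T@yawdown(yaw)).as_rotvec(degrees=True)
    print("turn(tool deg)",t.round(2),"shift now axes mm",(T[:3,:3].T@(np.array(p)-T[:3,3])*1e3).round(1),
      "shift after turn mm",(yawdown(yaw).T@(np.array(p)-T[:3,3])*1e3).round(1),"yaw now/target",np.degrees([y0,yaw]).round(2), "q6",ctrl.get_obs()["q"][5].round(2))
def maskrect(cam,th,z,near):
    # min-area rectangle, in world at height z, of the mask nearest to 'near'
    c,T=pose(cam); best=None
    for d in cut_out(cam,th):
        m=d["mask"]; v,u=np.nonzero(m)
        r=T[:3,:3]@np.array([(u-c["cx"])/c["fx"],(v-c["cy"])/c["fy"],np.ones(len(u))])
        P=(T[:3,3:]+r*((z-T[2,3])/r[2]))[:2].T
        e=np.linalg.norm(P.mean(0)-near)
        if best is None or e<best[0]: best=(e,cv2.minAreaRect(P.astype(np.float32)),d["conf"],len(u))
    return best
E
python3 - <<'E'
from h import *
np.set_printoptions(precision=4,suppress=True)
print(calibration("wrist"))
get_image("top")
for th,z,n in [("dock",.045,(.595,.22)),("plate",.02,(.558,-.255)),("rack",.09,(.59,0))]: print(th,maskrect("top",th,z,n))
go([.53,.21,.32],np.pi/2)
E
```

```text
{'fx': 346.64324663641725, 'fy': 346.64324663641725, 'cx': 318.04167640117646, 'cy': 237.00202237555038, 'hand_eye': array([[-0.0011, -0.3024,  0.9532, -0.1437],
       [ 1.    , -0.0002,  0.0011, -0.0007],
       [-0.0001,  0.9532,  0.3024, -0.0775],
       [ 0.    ,  0.    ,  0.    ,  1.    ]])}
dock (np.float64(0.009527566508712101), ((0.5907689929008484, 0.21434473991394043), (0.14780092239379883, 0.10520687699317932), 9.00693416595459), 0.69, 847)
plate (np.float64(0.002199897078872051), ((0.5559399127960205, -0.25540784001350403), (0.14808836579322815, 0.10336199402809143), 0.28390562534332275), 0.6, 1850)
rack (np.float64(0.011572597410797613), ((0.5832542181015015, -0.008127231150865555), (0.2418820559978485, 0.0613706037402153), 3.365899085998535), 0.81, 1854)
turn(tool deg) [-21.3    0.    -0.01] shift now axes mm [ -88.7 -236.8  417.5] shift after turn mm [ -88.6 -372.3  303. ] yaw now/target [68.7 90. ] q6 -0.12
```

arm_command(
  plan=[
    [[-0.018,0,0,-5.9,0,0,0.085],[-0.018,0,0,-5.9,0,0,0.085],[-0.018,0,0,-5.9,0,0,0.085],[-0.018,0,0,-5.9,0,0,0.085],[-0.018,0,0,-5.9,0,0,0.085],[0,-0.0316,0.0191,0,0,0,0.085],[0,-0.0316,0.0191,0,0,0,0.085],[0,-0.0316,0.0191,0,0,0,0.085],[0,-0.0316,0.0191,0,0,0,0.085],[0,-0.0316,0.0191,0,0,0,0.085],[0,-0.0316,0.0191,0,0,0,0.085],[0,-0.0316,0.0191,0,0,0,0.085],[0,-0.0316,0.0191,0,0,0,0.085],[0,-0.0316,0.0191,0,0,0,0.085],[0,-0.0316,0.0191,0,0,0,0.085],[0,-0.0316,0.0191,0,0,0,0.085],[0,-0.0316,0.0191,0,0,0,0.085],[0,-0.0316,0.0191,0,0,0,0.085],[0,0,0,0,0,0,0.085]],
  ],
)

```text
t: 2.58
tool_pos: [0.5541, 0.2047, 0.3267]
tool_rot: [-0.14, 1.561, 0.14]
contact_force: [-0.6, 0.4, 0.0]
opening: 0.085
```

```bash
python3 - <<'E'
from h import *
np.set_printoptions(precision=4,suppress=True)
c,T=pose("wrist"); print(T[:3,3])
im=get_image("wrist"); save(im,"w1.png")
for th in ["stamp_handle","stamp","dock","dock_front"]:
    for d in mark_of("wrist",th)[:2]: print(th,round(d["conf"],2),w(T,d["at"]))
for th,z,n in [("dock",.047,(.595,.22)),("stamp_handle",.1,(.595,.22))]: print(th,maskrect("wrist",th,z,n))
E
```

```text
[0.4768 0.1902 0.47  ]
stamp_handle 0.75 [0.5946 0.2211 0.0719]
stamp 0.63 [0.5939 0.2203 0.0118]
dock_front 0.97 [0.5307 0.2143 0.0331]
dock (np.float64(0.0083730067193206), ((0.5887824296951294, 0.22843515872955322), (0.1482979655265808, 0.10202620178461075), 7.578857898712158), 0.92, 4273)
stamp_handle (np.float64(0.03007524762238781), ((0.5742408037185669, 0.22358787059783936), (0.10779465734958649, 0.07413481175899506), 7.500354766845703), 0.72, 4656)
```

View pics/w1.png

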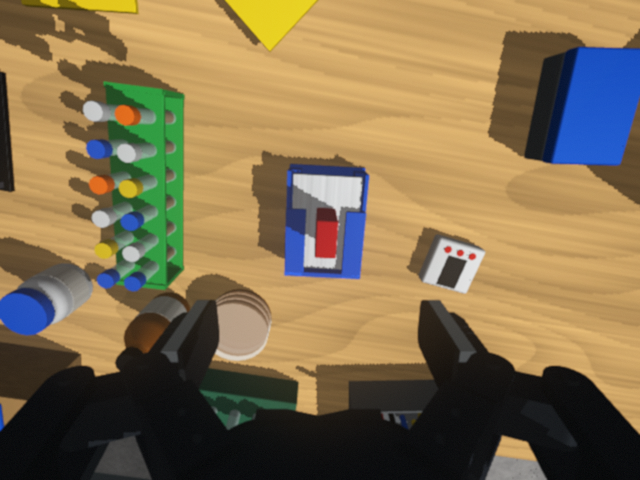

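The wrist view shows the red handle at about (326,232) in the dock's slot, with the lips at either side and the open front toward the top of the image. I'll fit the known box shapes to the colour masks for exact pose and yaw.

```bash
cat >> h.py <<'E'
from scipy.optimize import minimize
def boxfit(cam_cT,mask,size,z0,z1,x0,freez=False):
    # fit x,y,yaw(,dz) of an upright box so that its projected hull matches mask
    c,T=cam_cT; m=cv2.GaussianBlur(mask.astype(np.float32),(0,0),1.0)
    S=8
    B=np.array([[sx*size[0]/2,sy*size[1]/2,z] for sx in(-1,1) for sy in(-1,1) for z in(z0,z1)])
    def hull(p):
        Q=np.c_[B[:,:2]@np.array([[np.cos(p[2]),np.sin(p[2])],[-np.sin(p[2]),np.cos(p[2])]])+p[:2],B[:,2]+(p[3] if freez else 0)]
        return cv2.convexHull(np.array([proj(c,T,q) for q in Q],np.float32))
    def cost(p):
        a=np.zeros(mask.shape,np.float32); cv2.fillConvexPoly(a,(hull(p)*2**S).astype(np.int32),1,cv2.LINE_AA,S)
        a=np.zeros(mask.shape,np.uint8); cv2.fillConvexPoly(a,((hull(p))*2**S).round().astype(np.int32),255,cv2.LINE_AA,S)
        return np.abs(cv2.GaussianBlur(a.astype(np.float32)/255,(0,0),1.0)-m).sum()
    n=4 if freez else 3; x0=np.array(list(x0)+[0]*(n-3)); st=np.array([.01,.01,.08,.01])[:n]
    r=minimize(cost,x0,method="Nelder-Mead",options=dict(initial_simplex=np.vstack([x0]+[x0+st*e for e in np.eye(n)]),xatol=1e-5,fatol=.05,maxiter=400))
    return r.x,r.fun/mask.sum()
def redmask(im,near,r=70):
    h=cv2.cvtColor(im,cv2.COLOR_RGB2HSV); m=((h[...,0]<8)|(h[...,0]>172))&(h[...,1]>150)&(h[...,2]>60)
    v,u=np.indices(m.shape); m&=np.hypot(u-near[0],v-near[1])<r
    n,l,s,_=cv2.connectedComponentsWithStats(m.astype(np.uint8)); return l==1+s[1:,4].argmax()
def bluemask(im,near,r=90):
    h=cv2.cvtColor(im,cv2.COLOR_RGB2HSV); m=(h[...,0]>105)&(h[...,0]<128)&(h[...,1]>150)
    v,u=np.indices(m.shape); m&=np.hypot(u-near[0],v-near[1])<r
    k=np.zeros(m.shape,np.uint8); cv2.fillConvexPoly(k,cv2.convexHull(np.argwhere(m)[:,::-1].astype(np.int32)),1); return k>0
E
python3 - <<'E'
from h import *
np.set_printoptions(precision=4,suppress=True)
cT=pose("wrist"); im=cv2.imread("pics/w1.png")[:,:,::-1].copy()
m=redmask(im,(326,232)); print(m.sum(), boxfit(cT,m,(.044,.024),.05,.105,(.595,.22,.13)), boxfit(cT,m,(.044,.024),.04,.105,(.595,.22,.13)))
b=bluemask(im,(326,222),80); print(b.sum(), boxfit(cT,b,(.14,.10),0,.05,(.595,.22,.13)))
go([.5948,.2211,.30],np.pi/2+.13)
E
```

```text
735 (array([0.5914, 0.2269, 0.1694]), np.float64(0.5619692847842261)) (array([0.5904, 0.2275, 0.1841]), np.float64(0.6089049047353317))
8558 (array([0.5922, 0.2282, 0.1432]), np.float64(0.061166084433972596))
turn(tool deg) [ 3.24  0.28 -0.16] shift now axes mm [27.6  1.9 45.6] shift after turn mm [27.4  4.5 45.6] yaw now/target [100.69  97.45] q6 -1.52
```

```bash
python3 - <<'E'
from h import *
np.set_printoptions(precision=4,suppress=True)
for cam,near,r in [("top",(247,232),36),("side",(288,216),40)]:
    cT=pose(cam); im=get_image(cam); save(im,cam+"1.png")
    b=bluemask(im,near,r); print(cam,b.sum(), boxfit(cT,b,(.14,.10),0,.05,(.595,.22,.13)))
    v,u=np.nonzero(b); print(u.min(),u.max(),v.min(),v.max())
    m=redmask(im,near,30); v,u=np.nonzero(m); print(m.sum(),u.mean(),v.mean(), proj(*cT,[.595,.221,.09]),proj(*cT,[.592,.228,.09]))
cT=pose("wrist"); im=get_image("wrist"); save(im,"w2.png")
h=cv2.cvtColor(im,cv2.COLOR_RGB2HSV); print(h[200:262:4,326])
for p in ([.595,.221,.105],[.592,.228,.105]): print(proj(*cT,p))
print(tool())
E
```

```text
top 1299 (array([0.5933, 0.2176, 0.1885]), np.float64(0.5440096836809565))
229 265 206 252
11 240.1818181818182 232.1818181818182 [242.8528 228.3582] [240.2612 229.3697]
side 596 (array([ 0.6286,  0.1964, -0.6586]), np.float64(1.2827580599176804))
274 325 205 230
57 285.9298245614035 196.3684210526316 [285.9329 198.7764] [283.8534 198.3223]
[[ 90   2 217]
 [ 90   2 216]
 [105   3 178]
 [  1 136  75]
 [179 134  76]
 [  0 128  78]
 [  0 184 151]
 [  0 193 185]
 [  0 193 186]
 [  0 195 186]
 [  0 193 186]
 [  0 193 188]
 [  0 197 188]
 [  0 198 188]
 [  0 196 190]
 [  0  54 194]]
[319.4896 242.2764]
[326.1724 240.865 ]
[[ 0.0045 -0.1851  0.9827  0.5504]
 [ 0.0033  0.9827  0.1851  0.2104]
 [-1.      0.0024  0.005   0.3273]
 [ 0.      0.      0.      1.    ]]
```

The arm was still settling when that picture was taken, so I had paired it with a later pose. I'll refit on the fresh picture.

```bash
sed -i 's/(h\[...,1\]>150)&(h\[...,2\]>60)/(h[...,1]>110)\&(h[...,2]>50)/' h.py; python3 - <<'E'
from h import *
np.set_printoptions(precision=4,suppress=True)
cT=pose("wrist"); im=get_image("wrist"); save(im,"w3.png")
m=redmask(im,(326,232)); print(m.sum(), boxfit(cT,m,(.044,.024),.042,.105,(.595,.22,.13)), boxfit(cT,m,(.044,.024),.042,.105,(.595,.22,.13),True))
b=bluemask(im,(326,222),80); print(b.sum(), boxfit(cT,b,(.14,.10),0,.05,(.595,.22,.13)),boxfit(cT,b,(.14,.10),0,.05,(.595,.22,.13),True))
for d in mark_of("wrist","stamp_handle")[:1]+mark_of("wrist","dock")[:1]: print(w(cT[1],d["at"]))
go([.5948,.2211,.25],np.pi/2+.14)
E
```

```text
966 (array([0.5942, 0.2203, 0.1182]), np.float64(0.21574199668615748)) (array([ 0.6076,  0.2235,  0.1379, -0.0403]), np.float64(0.05367425164327365))
8495 (array([0.5964, 0.2213, 0.1463]), np.float64(0.06605601094623675)) (array([ 0.5991,  0.2214,  0.132 , -0.0138]), np.float64(0.017285590932395893))
[0.5922 0.2183 0.0731]
[ 0.5907 -0.0051  0.002 ]
turn(tool deg) [ 2.6   0.28 -0.14] shift now axes mm [77.5  2.7 45. ] shift after turn mm [77.2  4.9 45.2] yaw now/target [100.62  98.02] q6 -1.52
```

arm_command(
  plan=[
    [[0,0,0,2.6,0.3,0,0.085],[0.03,0.0012,0.0113,0,0,0,0.085],[0.03,0.0012,0.0113,0,0,0,0.085],[0.03,0.0012,0.0113,0,0,0,0.085],[0.03,0.0012,0.0113,0,0,0,0.085],[0,0,0,0,0,0,0.085],[0,0,0,0,0,0,0.085],[0,0,0,0,0,0,0.085]],
  ],
)

```text
t: 3.9
tool_pos: [0.5976, 0.2233, 0.2085]
tool_rot: [-0.106, 1.561, 0.112]
contact_force: [0.2, 0.4, -0.2]
opening: 0.0848
```

```bash
python3 - <<'E'
from h import *
np.set_printoptions(precision=4,suppress=True)
cT=pose("wrist"); im=get_image("wrist"); save(im,"w4.png"); print(tool()[:3,3])
p=proj(*cT,[.595,.221,.08]); print(p)
m=redmask(im,p,90); print(m.sum(), boxfit(cT,m,(.044,.024),.042,.105,(.595,.22,.13)), boxfit(cT,m,(.044,.024),.042,.105,(.595,.22,.13),True))
b=bluemask(im,p,150); print(b.sum(), boxfit(cT,b,(.14,.10),0,.05,(.595,.22,.13)),boxfit(cT,b,(.14,.10),0,.05,(.595,.22,.13),True))
for d in mark_of("wrist","stamp_handle")[:1]: print(w(cT[1],d["at"]))
go([.5948,.2211,.07],np.pi/2+.138)
E
```

```text
[0.5981 0.2234 0.2097]
[315.4868 222.3469]
2082 (array([0.5953, 0.2207, 0.1512]), np.float64(0.15830744469429184)) (array([ 0.6009,  0.2213,  0.1298, -0.0222]), np.float64(0.03374684578403616))
16939 (array([0.5954, 0.2206, 0.1326]), np.float64(0.040252244150887004)) (array([ 0.596 ,  0.2205,  0.1274, -0.006 ]), np.float64(0.012441410718008368))
turn(tool deg) [ 0.09  0.64 -0.21] shift now axes mm [140.5  -2.4  -5.6] shift after turn mm [140.6  -1.9  -4. ] yaw now/target [98.   97.91] q6 -1.47
```

View pics/w4.png

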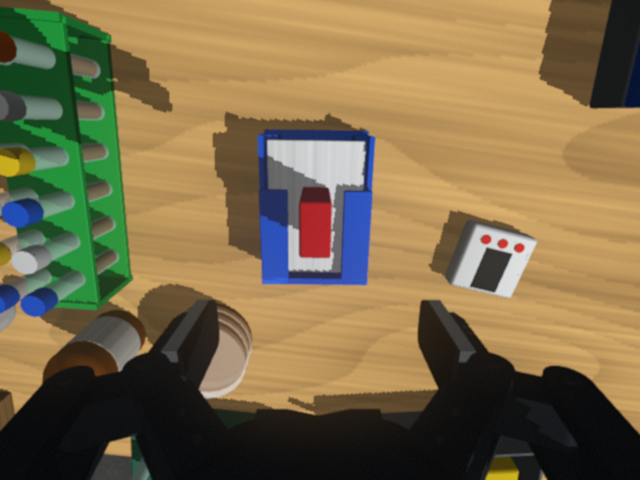

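The picture shows the handle centred at (315,225), in line with the dock and between the fingers. The fits agree on about (0.5955, 0.2207) with yaw about 0.13, so I'll descend.

arm_command(
  plan=[
    [[0.026,-0.0005,-0.001,0,0.6,-0.2,0.085],[0.026,-0.0005,-0.001,0,0,0,0.085],[0.026,-0.0005,-0.001,0,0,0,0.085],[0.026,-0.0005,-0.001,0,0,0,0.085],[0.026,0,0,0,0,0,0.085],[0,0,0,0,0,0,0.085],[0,0,0,0,0,0,0.085]],
  ],
)

```text
t: 4.58
tool_pos: [0.6063, 0.2242, 0.0991]
tool_rot: [-0.105, 1.533, 0.114]
contact_force: [1.1, 0.5, 1.4]
opening: 0.0853
```

```bash
python3 - <<'E'
from h import *
np.set_printoptions(precision=4,suppress=True)
cT=pose("wrist"); im=get_image("wrist"); print(tool()[:3,3])
p=proj(*cT,[.595,.221,.08]); print(p)
m=redmask(im,p,150); v,u=np.nonzero(m); print(m.sum(),u.min(),u.max(),v.min(),v.max(), boxfit(cT,m,(.044,.024),.042,.105,(.595,.22,.13)))
b=bluemask(im,p,200); print(b.sum(), boxfit(cT,b,(.14,.10),0,.05,(.595,.22,.13)))
go([.5955,.2208,.068],np.pi/2+.132)
E
```

```text
[0.6061 0.2242 0.0991]
[315.4227 263.3549]
6390 287 342 203 327 (array([0.5953, 0.2206, 0.1447]), np.float64(0.1032343092845266))
38900 (array([0.5949, 0.2202, 0.1259]), np.float64(0.02846399459250482))
turn(tool deg) [ 0.47  1.98 -0.21] shift now axes mm [ 30.7  -2.  -12. ] shift after turn mm [ 31.1  -2.  -10.9] yaw now/target [98.04 97.56] q6 -1.47
```

arm_command(
  plan=[
    [[0.01,-0.001,-0.006,0.3,2.0,-0.2,0.085],[0.01,-0.001,-0.006,0,0,0,0.085],[0.009,0,0,0,0,0,0.085],[0,0,0,0,0,0,0.085],[0,0,0,0,0,0,0.085]],
  ],
)

```text
t: 5.05
tool_pos: [0.5985, 0.2216, 0.0763]
tool_rot: [-0.104, 1.559, 0.107]
contact_force: [0.4, -0.4, -0.0]
opening: 0.0848
```

```bash
python3 - <<'E'
from h import *
np.set_printoptions(precision=4,suppress=True)
print(tool()[:3,3]);go([.5953,.2206,.066],np.pi/2+.132)
E
```

```text
[0.5985 0.2216 0.0763]
turn(tool deg) [ 0.15  0.53 -0.06] shift now axes mm [10.3 -0.5 -3.4] shift after turn mm [10.3 -0.5 -3.3] yaw now/target [97.71 97.56] q6 -1.47
```

arm_command(
  plan=[
    [[0.012,-0.0005,-0.0035,0,0.8,0,0.085],[0,0,0,0,0.2,0,0.085],[0,0,0,0,0,0,0.01],[0,0,0,0,0,0,0.01],[0,0,0,0,0,0,0.01],[0,0,0,0,0,0,0.01],[0,0,0,0,0,0,0.01],[0,0,0,0,0,0,0.01],[0,0,0,0,0,0,0.01],[0,0,0,0,0,0,0.01]],
  ],
  squeeze=60,
)

```text
t: 5.88
tool_pos: [0.5955, 0.2207, 0.0637]
tool_rot: [-0.105, 1.577, 0.106]
contact_force: [0.6, 0.9, -0.0]
opening: 0.0232
```

```bash
python3 - <<'E'
from h import *
np.set_printoptions(precision=4,suppress=True)
o=ctrl.get_obs();print(tool(),o["contact_force"],o["wrist_torque"],o["opening"]);go([.5953-.1*np.cos(.131),.2206-.1*np.sin(.131),.066],np.pi/2+.132)
E
```

```text
[[-0.0088 -0.1342  0.9909  0.5955]
 [ 0.      0.991   0.1342  0.2207]
 [-1.      0.0012 -0.0087  0.0637]
 [ 0.      0.      0.      1.    ]] [ 0.5807  0.9192 -0.0031] [ 0.0516  0.0104 -0.0745] 0.023197973327283645
turn(tool deg) [ 0.15 -0.5  -0.07] shift now axes mm [  -1.5    0.3 -100.2] shift after turn mm [  -2.3    0.  -100.2] yaw now/target [97.71 97.56] q6 -1.47
```

arm_command(
  plan=[
    [[-0.001,0,-0.008,0,0,0,0.01],[0,0,-0.01,0,0,0,0.01],[0,0,-0.01,0,0,0,0.01],[0,0,-0.01,0,0,0,0.01],[0,0,0,0,0,0,0.01]],
  ],
)

```text
t: 6.3
tool_pos: [0.5536, 0.2147, 0.0637]
tool_rot: [-0.106, 1.578, 0.106]
contact_force: [-0.5, -0.2, -0.1]
opening: 0.0235
```

```bash
python3 - <<'E'
from h import *
np.set_printoptions(precision=4,suppress=True)
o=ctrl.get_obs();print(tool()[:3,3],o["contact_force"],o["wrist_torque"],o["opening"]);go([.5953-.1*np.cos(.131),.2206-.1*np.sin(.131),.0645],np.pi/2+.132)
E
```

```text
[0.5536 0.2147 0.0637] [-0.4727 -0.1837 -0.068 ] [ 0.0532  0.0803 -0.001 ] 0.023494833332040787
turn(tool deg) [ 0.14 -0.57 -0.04] shift now axes mm [ -0.3   0.6 -57.9] shift after turn mm [ -0.8   0.5 -57.9] yaw now/target [97.71 97.56] q6 -1.46
```

arm_command(
  plan=[
    [[0,0.0001,-0.01,0,0,0,0.01],[0,0.0001,-0.01,0,0,0,0.01],[0,0.0001,-0.01,0,0,0,0.01],[0,0.0001,-0.01,0,0,0,0.01],[0,0.0001,-0.01,0,0,0,0.01],[0,0,-0.008,0,0,0,0.01],[0,0,0,0,0,0,0.01],[0,0,0,0,0,0,0.01]],
  ],
)

```text
t: 6.97
tool_pos: [0.4901, 0.2065, 0.0636]
tool_rot: [-0.106, 1.577, 0.106]
contact_force: [0.5, -0.5, -2.3]
opening: 0.0235
```

```bash
python3 - <<'E'
from h import *
np.set_printoptions(precision=4,suppress=True)
o=ctrl.get_obs();print(o["contact_force"],o["wrist_torque"],o["opening"]);print(tool())
save(get_image("wrist"),"w6.png")
E
```

```text
[ 0.4909 -0.5188 -2.3239] [ 0.1    -0.113   0.0026] 0.023489154174774367
[[-0.0083 -0.1344  0.9909  0.4901]
 [-0.0004  0.9909  0.1344  0.2065]
 [-1.      0.0007 -0.0083  0.0636]
 [ 0.      0.      0.      1.    ]]
```

View pics/w6.png

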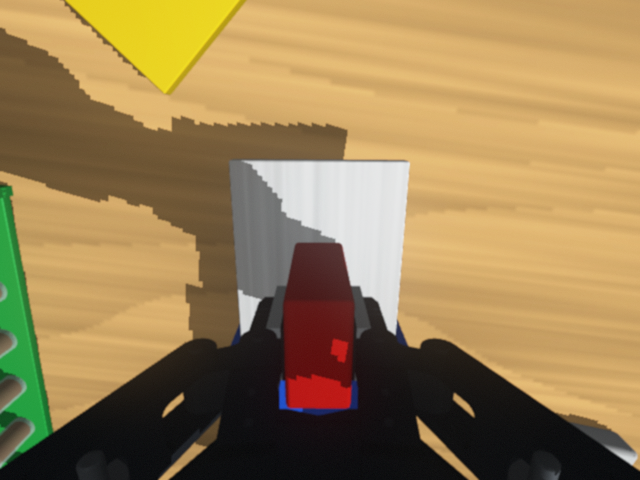

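The stamp came along and is about 106 mm out, with the head clear of the lips and the plate's front edge at row 160. Time to lift.

arm_command(
  plan=[
    [[-0.015,0,0,0,0,0,0.01],[-0.025,0,0,0,0,0,0.01],[-0.03,0,0,0,0,0,0.01],[-0.03,0,0,0,0,0,0.01],[-0.03,0,0,0,0,0,0.01],[-0.03,0,0,0,0,0,0.01],[-0.015,0,0,0,0,0,0.01],[0,0,0,0,0,0,0.01],[0,0,0,0,0,0,0.01],[0,0,0,0,0,0,0.01]],
  ],
)

```text
t: 7.85
tool_pos: [0.4885, 0.2052, 0.2362]
tool_rot: [-0.108, 1.6, 0.103]
contact_force: [-0.1, -0.7, -4.4]
opening: 0.0235
```

```bash
python3 - <<'E'
from h import *
np.set_printoptions(precision=4,suppress=True)
o=ctrl.get_obs();print(o["contact_force"],o["opening"]);print(tool())
go([.52,-.24,.24],np.pi/2)
save(get_image("side"),"s2.png")
E
```

```text
[-0.1478 -0.7319 -4.3989] 0.02353226501415977
[[-0.0311 -0.1335  0.9906  0.4885]
 [-0.0057  0.9911  0.1333  0.2052]
 [-0.9995 -0.0015 -0.0316  0.2362]
 [ 0.      0.      0.      1.    ]]
turn(tool deg) [ 7.67 -1.8   0.21] shift now axes mm [  -2.2 -445.4  -28.3] shift after turn mm [  -3.8 -445.2   31.5] yaw now/target [97.67 90.  ] q6 -1.45
```

View pics/s2.png

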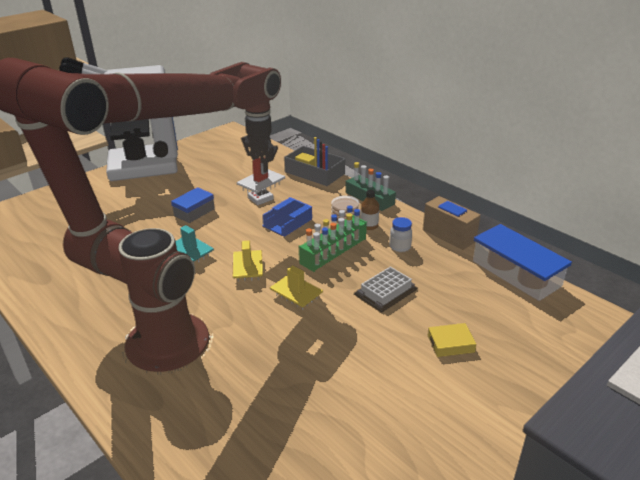

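The stamp hangs level in the gripper at about (262,180), clear of everything. Now I'll cross over the rack.

arm_command(
  plan=[
    [[0,0,0,3.8,-1.0,0.1,0.01],[0,0,0,3.8,-1.0,0.1,0.01],[0,-0.02,0.002,0,0,0,0.01],[0,-0.03,0.002,0,0,0,0.01],[0,-0.03,0.002,0,0,0,0.01],[0,-0.03,0.002,0,0,0,0.01],[0,-0.03,0.002,0,0,0,0.01],[0,-0.03,0.002,0,0,0,0.01],[0,-0.03,0.002,0,0,0,0.01],[0,-0.03,0.002,0,0,0,0.01],[0,-0.03,0.002,0,0,0,0.01],[0,-0.03,0.002,0,0,0,0.01],[0,-0.03,0.002,0,0,0,0.01],[0,-0.03,0.002,0,0,0,0.01],[0,-0.03,0.002,0,0,0,0.01],[0,-0.03,0.002,0,0,0,0.01],[0,-0.02,0.002,0,0,0,0.01],[0,0,0,0,0,0,0.01],[0,0,0,0,0,0,0.01],[0,0,0,0,0,0,0.01]],
  ],
)

```text
t: 9.57
tool_pos: [0.4947, -0.2399, 0.1824]
tool_rot: [0.016, 1.643, 0.013]
contact_force: [-0.0, 0.1, -3.3]
opening: 0.0234
```

```bash
python3 - <<'E'
from h import *
np.set_printoptions(precision=4,suppress=True)
o=ctrl.get_obs();print(o["t"],o["contact_force"],o["opening"]);
cT=pose("wrist"); print(tool());save(get_image("wrist"),"w7.png")
for th in ["plate_top","plate"]:
    for d in mark_of("wrist",th)[:2]: print(th,d["conf"],w(cT[1],d["at"]))
E
```

```text
9.5667 [-0.0021  0.0877 -3.3227] 0.02344713416400854
[[-0.0718  0.003   0.9974  0.4947]
 [ 0.0184  0.9998 -0.0016 -0.2399]
 [-0.9972  0.0183 -0.0719  0.1824]
 [ 0.      0.      0.      1.    ]]
```

View pics/w7.png

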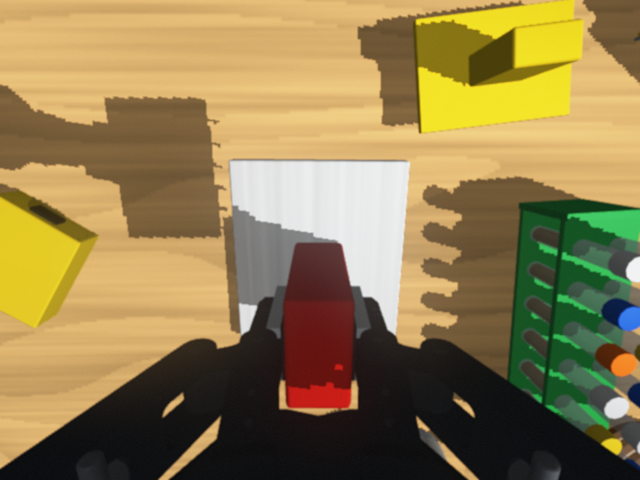

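The stamp is held on the plate's side of the rack, but the gripper hides the plate. The arm sagged about 3 mm per row during the crossing, and pitched. I'll step sideways past the plate to see it in the right half of the picture, compensating for the sag.

arm_command(
  plan=[
    [[-0.015,0,0,0,-2.1,0,0.01],[-0.015,0,0,0,-2.1,0.5,0.01],[-0.012,-0.027,0.011,0,-0.25,0,0.01],[-0.012,-0.027,0.011,0,-0.25,0,0.01],[-0.012,-0.027,0.011,0,-0.25,0,0.01],[-0.012,-0.027,0.011,0,-0.25,0,0.01],[-0.012,-0.027,0.011,0,-0.25,0,0.01],[-0.012,-0.027,0.011,0,-0.25,0,0.01],[0,0,0,0,0,0,0.01],[0,0,0,0,0,0,0.01],[0,0,0,0,0,0,0.01]],
  ],
)

```text
t: 10.63
tool_pos: [0.5665, -0.3963, 0.2826]
tool_rot: [0.011, 1.542, 0.037]
contact_force: [0.0, 0.1, -4.3]
opening: 0.0232
```

```bash
cat >> h.py <<'E'
E
python3 - <<'E'
from h import *
np.set_printoptions(precision=4,suppress=True)
o=ctrl.get_obs();print(o["t"],o["contact_force"],o["opening"]);
cT=pose("wrist"); print(tool());im=get_image("wrist");save(im,"w8.png")
for th in ["plate_top","plate"]:
    for d in mark_of("wrist",th)[:2]: print(th,d["conf"],w(cT[1],d["at"]))
for d in cut_out("wrist","plate")[:1]:
    v,u=np.nonzero(d["mask"]); print(d["conf"],len(u),u.min(),u.max(),v.min(),v.max())
go([.556,-.254,.2],np.pi/2)
E
```

```text
10.6333 [ 0.0181  0.0539 -4.3092] 0.023221057158791452
[[ 0.0284 -0.0173  0.9994  0.5665]
 [ 0.0307  0.9994  0.0164 -0.3963]
 [-0.9991  0.0302  0.0289  0.2826]
 [ 0.      0.      0.      1.    ]]
plate 0.59 [ 0.5581 -0.2514  0.007 ]
plate 0.46 [ 0.5928 -0.0043  0.    ]
0.62 9341 387 483 117 242
turn(tool deg) [ 1.    1.59 -1.81] shift now axes mm [ 86.1 139.   -9.9] shift after turn mm [ 81.9 141.5 -10.1] yaw now/target [91.02 90.  ] q6 -2.32
```

View pics/w8.png

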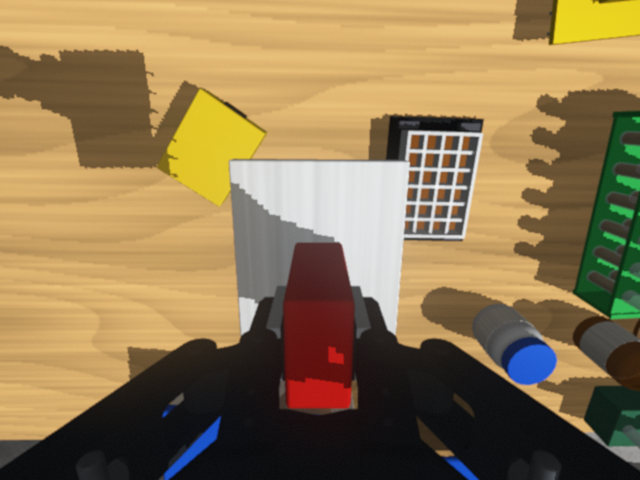

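The picture shows the plate at the right, with its rim from about (409,132) to (480,133) and down to row 238. Its left edge just borders the stamp's head. I'll register the well grid there and overlay the result.

```bash
cat >> h.py <<'E'
def gridpts(p,z=.038,n=4):
    # pixel-independent sample of plate top: local coords + whether wall(1)/well(0)
    xs=np.arange(-.0640,.0641,.001); ys=np.arange(-.0445,.0446,.001); X,Y=np.meshgrid(xs,ys)
    fx=np.abs((X/.0195)%1-.5)*.0195; fy=np.abs((Y/.0195-.5)%1-.5)*.0195
    well=(fx<.0)  # placeholder
    cx=(np.arange(6)-2.5)*.0195; cy=(np.arange(4)-1.5)*.0195
    inx=(np.abs(X[...,None]-cx)<.008).any(-1); iny=(np.abs(Y[...,None]-cy)<.008).any(-1)
    rim=(np.abs(X)<.06025)&(np.abs(Y)<.04075)
    lab=np.where(rim&~(inx&iny),1.,0.)
    c,s=np.cos(p[2]),np.sin(p[2])
    return np.c_[(p[0]+c*X-s*Y).ravel(),(p[1]+s*X+c*Y).ravel(),np.full(X.size,z)],lab.ravel()
def gridfit(cT,im,x0,umin=0,z=.038):
    c,T=cT; g=im.min(2).astype(np.float32); Ti=np.linalg.inv(T)
    def cost(p):
        P,lab=gridpts(p,p[3] if len(p)>3 else z); q=Ti[:3,:3]@P.T+Ti[:3,3:]; u=c["fx"]*q[0]/q[2]+c["cx"]; v=c["fy"]*q[1]/q[2]+c["cy"]
        val=cv2.remap(g,u.astype(np.float32)[None],v.astype(np.float32)[None],cv2.INTER_LINEAR)[0]; k=u>umin
        return -np.corrcoef(val[k],lab[k])[0,1]
    best=min(((cost(x0+np.array([a,b,t])),a,b,t) for a in np.arange(-.01,.011,.002) for b in np.arange(-.01,.011,.002) for t in np.arange(-.06,.061,.02)))
    x=x0+np.array(best[1:]); st=np.array([.002,.002,.02])
    r=minimize(cost,x,method="Nelder-Mead",options=dict(initial_simplex=np.vstack([x]+[x+st*e for e in np.eye(3)]),xatol=1e-5,fatol=1e-5)); return r.x,r.fun
E
sed -i '/fx=np.abs((X/d;/placeholder/d' h.py
python3 - <<'E'
from h import *
np.set_printoptions(precision=4,suppress=True)
x0=np.array([.557,-.254,0.])
cT=pose("wrist"); im=get_image("wrist")
for z in (.03,.038,.046): r=gridfit(cT,im,x0,411,z); print(z,r)
p,_=gridfit(cT,im,x0,411)
k=4; big=cv2.resize(im[110:260,380:500],None,fx=k,fy=k,interpolation=cv2.INTER_CUBIC)
for i in range(6):
  for j in range(4):
    a,b=(i-2.5)*.0195,(j-1.5)*.0195; q=proj(*cT,[p[0]+np.cos(p[2])*a-np.sin(p[2])*b,p[1]+np.sin(p[2])*a+np.cos(p[2])*b,.038])
    cv2.drawMarker(big,tuple(int(t) for t in (q-[380,110])*k),(0,255,255),0,10,2)
save(big,"w9.png")
cT=pose("top"); im=cv2.imread("pics/top0.png")[:,:,::-1].copy(); print("top",gridfit(cT,im,x0))
cT=pose("side"); im=cv2.imread("pics/side0.png")[:,:,::-1].copy(); print("side",gridfit(cT,im,x0))
E
```

```text
0.03 (array([ 0.5595, -0.2512, -0.0136]), np.float64(-0.7090333029149499))
0.038 (array([ 0.5582, -0.2544, -0.0116]), np.float64(-0.7973903958385679))
0.046 (array([ 0.5568, -0.2576, -0.0099]), np.float64(-0.7694128597483681))
top (array([ 0.5587, -0.2543, -0.0136]), np.float64(-0.7088127482887339))
side (array([ 0.555 , -0.2563, -0.0147]), np.float64(-0.487566612180159))
```

View pics/w9.png

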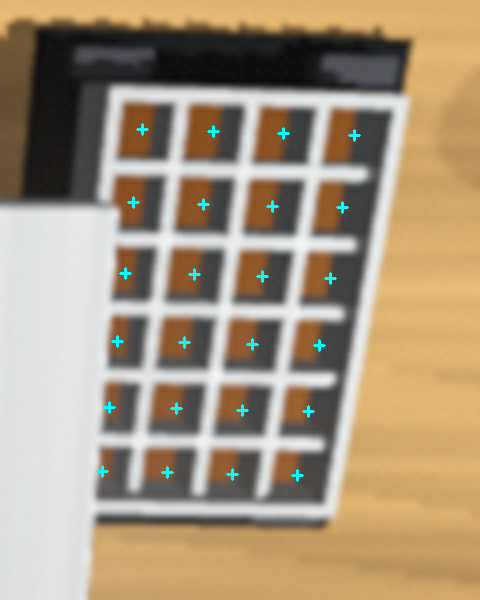

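The grid overlay sits on every well, so the plate is at (0.5584, -0.2544) with yaw -0.012 rad. The top camera agrees to under 1 mm, and the side camera to about 4 mm. Before moving, I'll check the stamp's pose in the gripper.

```bash
python3 - <<'E'
from h import *
np.set_printoptions(precision=4,suppress=True)
c=calibration("wrist"); H=c["hand_eye"]
for y in (-.043,.043): print(proj(c,H,[.0237,y,-.062]))
print("handle top corners",[proj(c,H,[.0537-.095,y,z]).round(1) for y in(-.012,.012) for z in(-.022,.022)])
im=cv2.imread("pics/w8.png").astype(float).mean(2)
print("col320 edge rows",im[154:168,300].round())
print("row170 edges",im[170,224:240].round(),im[170,402:416].round())
go([.5584,-.2544,.16],np.pi/2-.012)
E
```

```text
[228.1478 161.7406]
[409.529  161.7418]
handle top corners [array([283.1, 304. ]), array([286.7, 410.7]), array([355.7, 303.9]), array([351.8, 410.7])]
col320 edge rows [172. 173. 174. 171. 158. 133. 142. 182. 213. 223. 224. 224. 225. 223.]
row170 edges [157. 157. 158. 157. 149. 156. 187. 211. 214. 214. 214. 216. 216. 215.
 214. 216.] [229. 227. 226. 225. 226. 227. 215. 190. 180. 184. 187. 187. 186. 186.]
turn(tool deg) [ 1.67  1.58 -1.81] shift now axes mm [126.2 137.5  -8.7] shift after turn mm [122.  141.2  -9.3] yaw now/target [91.01 89.31] q6 -2.32
```

arm_command(
  plan=[
    [[0,0,0,1.7,1.6,-1.8,0.01],[0,0.02,-0.002,0,0,0,0.01],[0.01,0.03,-0.002,0,0,0,0.01],[0.015,0.03,-0.002,0,0,0,0.01],[0.015,0.03,-0.001,0,0,0,0.01],[0.015,0.02,0,0,0,0,0.01],[0,0,0,0,0,0,0.01],[0,0,0,0,0,0,0.01],[0,0,0,0,0,0,0.01]],
  ],
)

```text
t: 11.63
tool_pos: [0.5577, -0.2563, 0.2236]
tool_rot: [0.009, 1.573, -0.01]
contact_force: [0.7, -0.9, -3.9]
opening: 0.0232
```

```bash
python3 - <<'E'
from h import *
print(tool()[:3,3]); go([.5584,-.2544,.11],np.pi/2-.012)
E
```

```text
[ 0.55770073 -0.25630385  0.22357254]
turn(tool deg) [-0.   -0.11  0.06] shift now axes mm [113.6   2.    0.9] shift after turn mm [113.6   1.9   0.7] yaw now/target [89.31 89.31] q6 -2.11
```

The head edge shows at row 160.5 and columns 229.5 to 409, against predicted 161.7 and 228.1 to 409.5. The stamp therefore sits in the grip as modelled. I'll descend in stages.

arm_command(
  plan=[
    [[0.018,0.001,0,0,0,0,0.01],[0.018,0.001,0,0,0,0,0.01],[0.018,0,0,0,0,0,0.01],[0.018,0,0,0,0,0,0.01],[0,0,0,0,0,0,0.01],[0,0,0,0,0,0,0.01],[0,0,0,0,0,0,0.01]],
  ],
)

```text
t: 12.22
tool_pos: [0.5614, -0.2627, 0.1584]
tool_rot: [0.006, 1.56, -0.022]
contact_force: [0.0, -0.2, -4.3]
opening: 0.0229
```

```bash
python3 - <<'E'
from h import *
print(tool()[:3,3]); go([.5584,-.2544,.104],np.pi/2-.012)
E
```

```text
[ 0.56136958 -0.26270361  0.15841636]
turn(tool deg) [-0.33  0.59  0.6 ] shift now axes mm [54.3  8.8 -3.7] shift after turn mm [54.4  8.3 -3.1] yaw now/target [88.98 89.31] q6 -2.11
```

arm_command(
  plan=[
    [[0.012,0.005,-0.002,-0.3,0.6,0.6,0.01],[0.012,0.004,-0.001,0,0,0,0.01],[0.01,0.001,0,0,0,0,0.01],[0,0,0,0,0,0,0.01],[0,0,0,0,0,0,0.01],[0,0,0,0,0,0,0.01]],
  ],
)

```text
t: 12.72
tool_pos: [0.5606, -0.2538, 0.1257]
tool_rot: [0.008, 1.566, -0.012]
contact_force: [0.1, -0.7, -3.5]
opening: 0.0232
```

```bash
python3 - <<'E'
from h import *
print(tool()[:3,3]); go([.5584,-.2544,.104],np.pi/2-.012)
E
```

```text
[ 0.56058118 -0.25382905  0.12572796]
turn(tool deg) [-0.04  0.28  0.16] shift now axes mm [21.7 -0.5 -2.3] shift after turn mm [21.7 -0.6 -2.2] yaw now/target [89.27 89.31] q6 -2.1
```

arm_command(
  plan=[
    [[0.008,0,-0.0015,0,0.3,0.1,0.01],[0.006,0,-0.001,0,0,0,0.01],[0.004,0,0,0,0,0,0.01],[0,0,0,0,0,0,0.01],[0,0,0,0,0,0,0.01],[0,0,0,0,0,0,0.01]],
  ],
)

```text
t: 13.22
tool_pos: [0.5582, -0.254, 0.1063]
tool_rot: [0.009, 1.571, -0.011]
contact_force: [0.1, -0.1, -4.0]
opening: 0.0233
```

```bash
python3 - <<'E'
from h import *
print(tool()[:3,3]); go([.5584,-.2544,.104],np.pi/2-.012)
im=get_image("side"); save(cv2.resize(im[220:330,330:450],None,fx=5,fy=5,interpolation=cv2.INTER_CUBIC),"s3.png")
E
```

```text
[ 0.55822433 -0.25399837  0.10634521]
turn(tool deg) [-0.03 -0.    0.08] shift now axes mm [ 2.3 -0.4  0.2] shift after turn mm [ 2.3 -0.4  0.2] yaw now/target [89.28 89.31] q6 -2.11
```

View pics/s3.png

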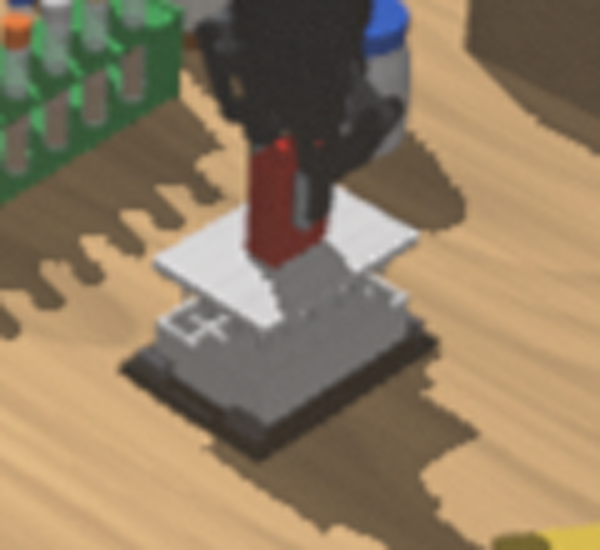

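The side view shows the head level and squared over the plate, with head corners at crop (155,262), (262,328) and (418,235) and a visible gap to the rim. I'll let it settle, then compare those corners with the prediction.

arm_command(
  plan=[
    [[0.001,0,0,0,0,0,0.01],[0,0,0,0,0,0,0.01],[0,0,0,0,0,0,0.01],[0,0,0,0,0,0,0.01]],
  ],
)

```text
t: 13.6
tool_pos: [0.5589, -0.2544, 0.1065]
tool_rot: [0.008, 1.569, -0.012]
contact_force: [0.3, -1.0, -3.4]
opening: 0.0233
```

```bash
python3 - <<'E'
from h import *
np.set_printoptions(precision=4,suppress=True)
o=ctrl.get_obs(); print(o["tool_pos"],o["dq"],o["contact_force"]); go([.5584,-.2544,.104],np.pi/2-.012)
cT=pose("side")
for z in (.078,.0815,.085): print(z,[((proj(*cT,[.5582+a*.062,-.254+b*.043,z])-[330,220])*5).round() for a,b in((-1,1),(-1,-1),(1,-1))])
E
```

```text
[ 0.5589 -0.2544  0.1065] [ 0.0008 -0.0022 -0.0044  0.0005 -0.0003 -0.002 ] [ 0.3031 -0.965  -3.4207]
turn(tool deg) [-0.03  0.1   0.14] shift now axes mm [ 2.5  0.  -0.5] shift after turn mm [ 2.5  0.  -0.5] yaw now/target [89.28 89.31] q6 -2.11
0.078 [array([150., 261.]), array([266., 331.]), array([417., 235.])]
0.0815 [array([150., 256.]), array([266., 326.]), array([417., 230.])]
0.085 [array([150., 250.]), array([266., 321.]), array([417., 225.])]
```

```bash
python3 -c "
from station import *
print(finish_job(), ctrl.get_obs()['tool_pos'])"
```

```text
the job is handed in; nothing more can be done
the job is handed in; nothing more can be done
```

I handed the job in at about 13.6 s with the stamp still in the gripper, held above the plate and turned to match it; `finish_job` reports no verdict. I gripped the red handle, slid the stamp about 106 mm straight out of the dock, lifted it over the rack and moved it above the plate.

**Last checks before hand-in:**
- **Centring:** the TCP was within about 0.5 mm of the fitted plate centre, and the yaw within 0.1°. The stamp had not shifted in the grip: its head edge was within about 1.5 px of where it should be in the wrist camera.
- **Level and still:** the tool was level within about 0.2° and joint speeds were under 0.005 rad/s. The pads stood 23.3 mm apart on the 24 mm handle.
- **Pin height:** the side view put the pin tips about 10 to 12 mm above the plate. The arm's own pose reading gave about 12 to 15 mm. Both are inside the allowed 3 to 20 mm.
- **Plate position:** the wrist and top cameras agreed to under 1 mm. The side camera's weaker fit was about 4 mm off, so I did not use it.

**What went off plan:**
- **Sag over the rack:** the arm sagged about 5 cm and pitched about 4° during the crossing. By interpolation the pin tips were still at about 0.14 m or more over the rack, but I have no reading from that moment. I saw no sign of contact.
- **Mis-paired image:** one early fit paired a picture with a later arm pose and was about 7 mm off. I redid it before gripping.

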